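# Hold a tube block square in a jig's corner

## Robot

A 7-joint arm with a two-finger parallel gripper is mounted at the origin on a cart in front of the work surface, level with it; the furniture and walls round the work are solid. World frame = base frame: x ahead of the robot, y to its left, z up, the work surface at z = 0. Lengths are in m, angles in degrees, forces in N, time in s.
With the tool pointing down it reaches from about 0.4 to 0.85 m from the base axis. Payload 6.9 kg.
Tool frame: the origin (TCP) lies at the very end of the fingers, on their centre line; the grasp point (between the pads) lies robot.pinch_z behind it (robot.pinch_z is the distance from the TCP to the grasp point, in m); y points along the fingers, z is the direction in which the jaws open and shut, and the axes are right-handed (so a half turn about y gives the same grasp; the last joint's range is limited). The gripper opens to 85 mm and grips with 20 to 120 N. Pads are 22 mm wide; open, the fingers measure 114 mm over their backs; the gripper's body (76 mm by 85 mm) begins 54 mm behind the grasp point. The pads swing forward as they close: fully open they stand 13 mm farther back than shut.
Start: joints at [-57.267, 29.078, -13.613, 85.955, 7.202, 65.827, -8.869], TCP at [0.281, 0.558, 0.231] pointing down, gripper open.
Joint ranges: [-176.47, 176.47], [-13.61, 117.27], [-81.72, 77.17], [0.22, 143.17], [-87.28, 267.28], [10, 112.55], [-165.47, 165.47]. Speed limits (degrees/s): [136.94, 136.94, 180, 180, 180, 180, 180].

## Interface

Orientations are given as a 3x3 rotation matrix whose columns are the frame's x, y, z axes.
In Python, from plant import get_obs, viewer, job, robot gives the robot as it stands. The module is installed in compiled form; this text tells all that it offers.
- The arm moves only by the tool jog_arm, never from a script. Its argument "rows" is a list of rows, each an object of numbers: "claw": the closure, from 0 (fully open) to 1 (shut); "x", "y", "z": the shift along the tool's x, y, z in mm; "twist": the turn about the tool's y in degrees. A call has 1 to 8 rows; each row is the pose to reach, as a shift and turn from the pose commanded when the call began, along the tool's axes at that moment; what a row does not reach only later rows make up. A row lasts 1/12 s, in which the tool goes at most 41.7 mm and 7.16 degrees, less where a joint would pass 70% of its speed; a pose out of reach is approached as far as the arm can. A call with a gripper value outside its range is refused whole. The fingers move at their own pace and stop on an object; "force" is the grip in N (left out, the last holds). Time passes only in rows, so rows that repeat a pose let the fingers close. It gives the time, the measured TCP pose, the force and the opening at its end, in the units of the state.
- get_obs(): the state, without advancing time (a new reading comes with each control period).
- viewer.get_image(name): name is "scene" or "top" or "wrist"; returns the picture (480x640x3 uint8, red, green, blue); there is no depth.
- viewer.calibration(name): a dict with "K" (3x3 intrinsics, pixels), "pose" (4x4, takes a point from camera to world coordinates). Camera axes: x right, y down, z forward; pixel columns grow to the right and rows downward; lengths in m; the calibration is good to about 2 mm. A picture is of the moment at which its call begins: read the wrist's pose just before it. calibration takes no time and is no camera call; for the wrist camera it gives the pose at the moment of the call.
- job.finish_job(): hands the job in, once; it reports no verdict.
The state is a dict: "t": time; "joint_positions": joint angles; "joint_vel": joint speeds; "joint_efforts": joint torques, N m; "eef_pos": TCP position; "orientation": TCP orientation; "contact_force": force on the tool from outside, world axes, zero at the start; "wrist_torque": the same for the moment, N m; "finger_gap": finger opening in m.
Only numpy, scipy, OpenCV 4.12 (cv2) and the standard library are available. Lean on these libraries where they do the work, as an engineer would, in place of code of your own. Each camera call takes 0.05 s, during which the arm holds its last target.

## Task

Pick the tall rectangular aluminium tube block out of the cluttered parts tray, leaving the other parts lying where they are, and stand it upright on the base plate of the squaring jig, its long side along the long fence and its short end towards the short fence. Press it into the corner until it bears flat against both fences at once, firmly but without ramming it, and finish still holding it pressed against both: do not let go.

Things in the scene. Friction and masses are not known exactly. Their poses are not given: they have to be found in the camera images.
- tube_block: the part to take: aluminium block, 64 (x) x 40 (y) x 70 mm (z), 0.28 to 0.56 kg, six dark wells on top (looks only). Origin: centre of its underside, z up. Starts upright on the tray's floor in any of the six places. Grip it across the 40 mm; half a turn makes no difference. On the jig the fences reach 16 mm up its sides: fingers that stay more than 20 mm above its underside clear them
- low_block: another aluminium block in the tray, same outline and wells but only 28 mm high (64 x 40 x 28 mm); leave it. Origin at the centre of its underside
- round_block: round aluminium block in the tray, 46 mm across, 70 mm high, with four wells on top; leave it. Origin at the centre of its underside
- cup_a: screw-cap sample cup in the tray, 39 mm across, 48 mm high; leave it. Origin at the centre of its underside
- cup_b: a second such sample cup in the tray, 39 mm across, 48 mm high; leave it. Origin at the centre of its underside
- slip_carton: small carton in the tray, 46 (x) x 66 (y) x 30 mm; leave it. Origin at the centre of its underside
- tray: shallow grey open parts tray, fixed, 190 (x) x 290 (y) x 30 mm high, walls and floor 5 mm thick. Origin at the centre of its underside, on the worktop. Six places, in two rows 96 mm apart in x and three columns 90 mm apart in y, each hold one part
- jig: squaring jig, fixed: a dark steel base plate 150 (x) x 120 (y) x 8 mm with two bright steel fences along its far and left edges as seen from the robot. Origin at the centre of its underside, on the worktop
- long_fence: the long fence, a rigid steel bar along the jig's x axis on the left (+y) edge of the plate, 118 x 16 mm, its top 16 mm above the plate. Its inner face looks to the jig's -y, in the plane y = 0 of point corner. Origin and axes coincide with body jig
- short_fence: the short fence, a rigid steel bar along the jig's y axis on the far (+x) edge of the plate, 80 x 16 mm, its top 16 mm above the plate. Its inner face looks to the jig's -x, in the plane x = 0 of point corner. Origin and axes coincide with body jig
- corner (a point): point on the plate's top face (8 mm above the worktop) where the planes of the two inner fence faces meet; axes as body jig: work space at -x and -y, z up. Both fences end 14 mm short of it (corner relief). The fences are rigid. The block in place has its origin at x = -32, y = -20, z = 0 mm from here, its x axis along this x (either way round)

How it is judged (in metres and radians):
On the way:
1. the tall rectangular block is lifted clear of the tray in the fingers (height (world z) of tube_block above 0.05 m and contact force between tube_block and the fingers above 1 N), for 0.2 s.
At the end, for the whole second after the job is handed in: Block upright on the jig plate (4 deg; under 3 mm above it), long axis within 4 deg of the long fence, each face within 3.5 mm of its fence, pressing each fence with over 2 N; fingers bear on it with over 2 N, at rest. The other five tray parts within 40 mm of their starts (contact force between tube_block and long_fence above 2 N and contact force between tube_block and short_fence above 2 N and contact force between tube_block and the fingers above 2 N and x of tube_block in the frame of corner between -0.0355 and -0.0285 m and y of tube_block in the frame of corner between -0.0235 and -0.0165 m and z of tube_block in the frame of corner below 0.003 m and angle between the x axis of tube_block and the x axis of corner, either way round below 0.07 rad and angle between tube_block's own z axis and vertical below 0.07 rad and linear speed of tube_block below 0.01 m/s and distance of each of low_block, round_block, cup_a, cup_b, slip_carton from where it was at the start of the episode below 0.04 m); the arm keeps its last pose, push and grip.
It fails at once if another part in the tray was displaced by more than 40 mm (distance of any of low_block, round_block, cup_a, cup_b, slip_carton from where it was at the start of the episode above 0.04 m).
It fails at once if the block was rammed against a fence (over 80 N) (contact force between tube_block and long_fence above 80 N or contact force between tube_block and short_fence above 80 N).
It also fails if it takes over 51 s, if anything falls off the work surface, if the arm or the gripper's body presses on something with over 40 N, if the wrist force passes 120 N, or if a joint passes its speed limit or range.

## Working session

There is one attempt and no reset: what is moved stays moved. The work goes in short steps, Python scripts to look and compute and a tool call to move; the robot and the scene stay as the last step left them, time stands still between calls to the robot, and variables do not carry over. Pictures are saved under pics/ and viewed, and the job is handed in when it is done.

Besides the shell and the picture viewer there is one more tool, called after "Call:" as a command line: name --argument value ..., lists and objects as JSON in quotes. jog_arm: Moves the arm, as the interface text tells. Its arguments: {"type":"object","properties":{"rows":{"type":"array","items":{"type":"object","properties":{"claw":{"type":"number"},"x":{"type":"number"},"y":{"type":"number"},"z":{"type":"number"},"twist":{"type":"number"}}}},"force":{"type":"number"}},"required":["rows"]}

```bash
mkdir -p pics; python3 - <<'E'
from plant import get_obs, viewer, job, robot
import cv2, numpy as np
o=get_obs(); print(o); print(robot.pinch_z)
for n in("scene","top","wrist"):
    cv2.imwrite(f'pics/{n}0.png',viewer.get_image(n)[:,:,::-1])
    c=viewer.calibration(n);print(n,np.round(c['K'],1).tolist(),np.round(c['pose'],4).tolist())
E
```

```text
{'t': 0.0, 'joint_positions': array([-57.26692916,  29.1252635 , -13.60844827,  86.00821842,
         7.2018246 ,  65.82587279,  -8.87087888]), 'joint_vel': array([-0.16019702, -0.05561937, -0.01067112, -0.13740314,  0.12090804,
       -0.03846013, -0.02814569]), 'joint_efforts': array([-1.64761324e-03, -6.20598650e+01, -2.18738303e+00, -2.49653238e+01,
        1.25742954e-02,  1.18621584e-02,  4.24482312e-05]), 'eef_pos': array([0.28056345, 0.55793718, 0.23043516]), 'orientation': array([[ 8.93452620e-01, -7.59585896e-04,  4.49156809e-01],
       [-4.49157450e-01, -1.58324380e-03,  8.93451218e-01],
       [ 3.24717879e-05, -9.99998458e-01, -1.75572698e-03]]), 'contact_force': array([-0.3833539 , -0.04233706, -0.25933495]), 'wrist_torque': array([-0.00385314,  0.0230868 ,  0.01496119]), 'finger_gap': 0.085251465081331}
0.0187
scene [[602.1, 0.0, 329.2], [0.0, 602.1, 238.5], [0.0, 0.0, 1.0]] [[0.6273, -0.5385, 0.5626, -0.075], [-0.7787, -0.4203, 0.4659, -0.6947], [-0.0144, -0.7304, -0.6829, 0.8224], [0.0, 0.0, 0.0, 1.0]]
top [[525.3, 0.0, 317.7], [0.0, 525.3, 237.4], [0.0, 0.0, 1.0]] [[-0.0272, -0.999, 0.0344, 0.4974], [-0.9994, 0.0279, 0.0213, -0.1684], [-0.0222, -0.0338, -0.9992, 1.1117], [0.0, 0.0, 0.0, 1.0]]
wrist [[341.4, 0.0, 313.8], [0.0, 341.4, 235.1], [0.0, 0.0, 1.0]] [[0.449, 0.8471, 0.2844, 0.207], [0.8935, -0.4253, -0.144, 0.5953], [-0.0011, 0.3187, -0.9478, 0.3725], [0.0, 0.0, 0.0, 1.0]]
```

View pics/scene0.png

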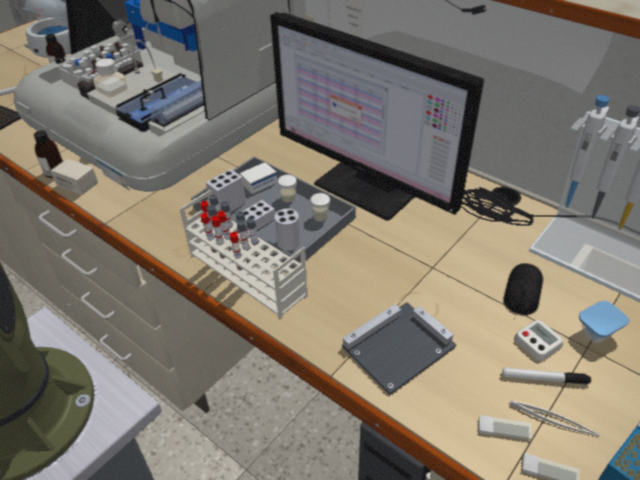

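View pics/top0.png

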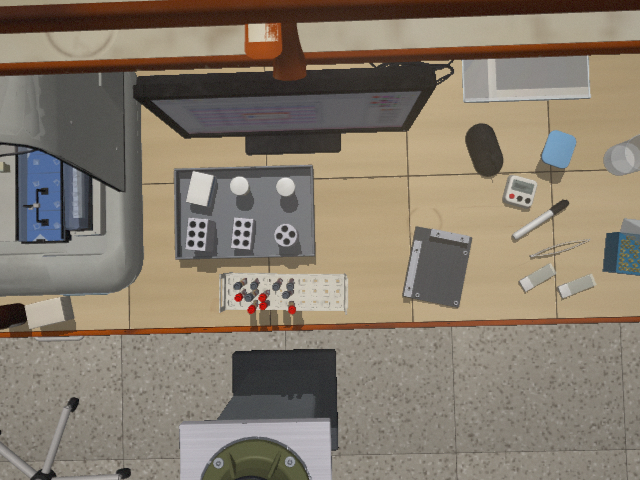

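```bash
python3 - <<'E'
import cv2
i=cv2.imread('pics/top0.png')
cv2.imwrite('pics/top_tray.png',cv2.resize(i[120:370,230:480],None,fx=2.4,fy=2.4,interpolation=2)) 
E
python3 - <<'E'
import cv2
i=cv2.imread('pics/top0.png')
a=i[155:270,170:320]; cv2.imwrite('pics/t1.png',cv2.resize(a,None,fx=5,fy=5,interpolation=2)) 
a=i[218:318,395:485]; cv2.imwrite('pics/t2.png',cv2.resize(a,None,fx=6,fy=6,interpolation=2)) 
i=cv2.imread('pics/scene0.png')
a=i[150:320,170:370]; cv2.imwrite('pics/s1.png',cv2.resize(a,None,fx=3.5,fy=3.5,interpolation=2)) 
E
```

```text
(no output)
```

View pics/t1.png

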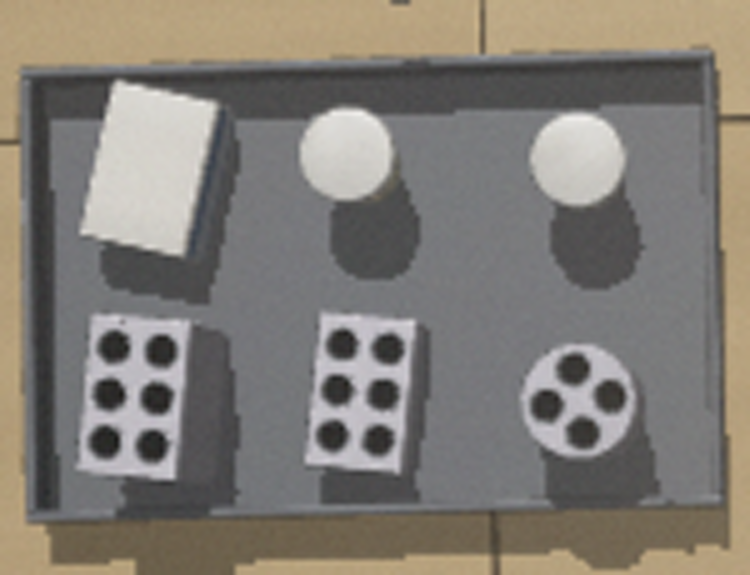

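View pics/t2.png

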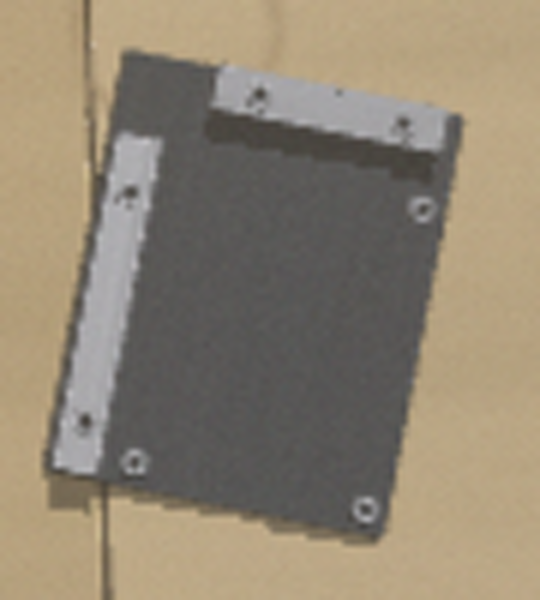

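View pics/s1.png

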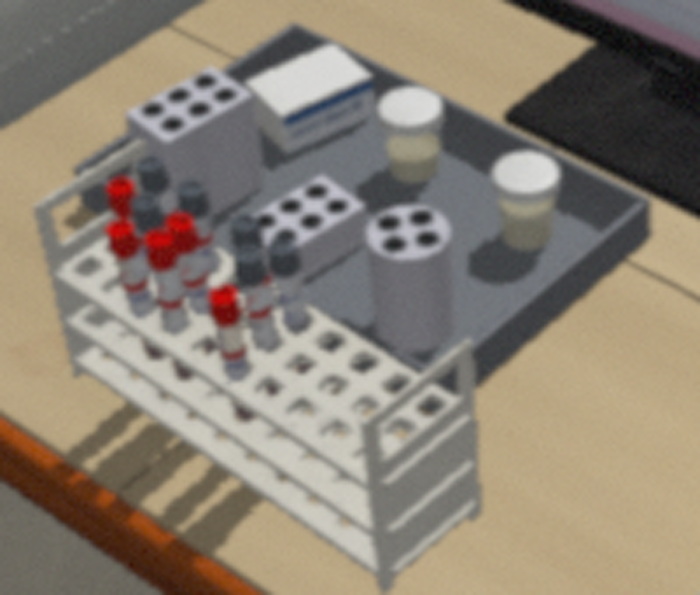

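View pics/wrist0.png

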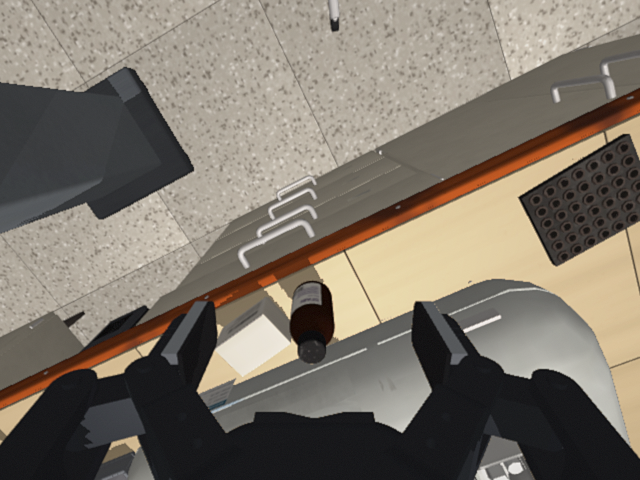

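```bash
cat > h.py <<'E'
import numpy as np
from plant import get_obs, viewer
def back(cal,u,v,z):
    K=np.array(cal['K']);T=np.array(cal['pose'])
    d=T[:3,:3]@np.linalg.inv(K)@np.array([u,v,1.]);o=T[:3,3]
    return o+d*(z-o[2])/d[2]
def proj(cal,p):
    T=np.array(cal['pose']);q=(np.atleast_2d(p)-T[:3,3])@T[:3,:3];q=q@np.array(cal['K']).T
    return q[:,:2]/q[:,2:]
def crop(pts,s,ox,oy): return [((x+.5)/s-.5+ox,(y+.5)/s-.5+oy) for x,y in pts]
def fit2(model,pts):
    a=np.array([complex(*m) for m in model]);b=np.array([complex(p[0],p[1]) for p in pts])
    am=a-a.mean();bm=b-b.mean();th=np.angle((am.conj()*bm).sum());t=b.mean()-np.exp(1j*th)*a.mean()
    r=b-(np.exp(1j*th)*a+t)
    return t.real,t.imag,np.degrees(th),np.round(1e3*np.c_[r.real,r.imag],1).tolist()
E
python3 - <<'E'
from h import *
c=viewer.calibration('top')
B=crop([(92,313),(191,321),(177,479),(77,470)],5,170,155)
P=[back(c,u,v,.075) for u,v in B]
# img up=+x,left=+y: corners: (+x,+y),(+x,-y),(-x,-y),(-x,+y)
print('block',fit2([(.032,.02),(.032,-.02),(-.032,-.02),(-.032,.02)],P))
R=crop([(104,345+0)],5,170,155)
J=[]
J+= [back(c,u,v,.008) for u,v in crop([(125,52),(460,118),(380,543)],6,395,218)]
m=[(.075,.06),(.075,-.06),(-.075,-.06)]
J+= [back(c,u,v,.024) for u,v in crop([(117,133),(163,137),(101,473),(52,468)],6,395,218)]
m+=[(.045,.06),(.045,.044),(-.073,.044),(-.073,.06)]
J+= [back(c,u,v,.024) for u,v in crop([(217,65),(448,112),(441,152),(209,108)],6,395,218)]
m+=[(.075,.03),(.075,-.05),(.059,-.05),(.059,.03)]
x,y,a,r=f=fit2(m,J);print('jig',f)
R=np.array([[np.cos(np.radians(a)),-np.sin(np.radians(a))],[np.sin(np.radians(a)),np.cos(np.radians(a))]])
print('corner',R@[.059,.044]+[x,y],'target',R@[.027,.024]+[x,y])
for n,u,v,z in [('low',367/5+170,392/5+155,.033),('round',578/5+170,400/5+155,.075),('carton',150/5+170,168/5+155,.035),('cupa',346/5+170,153/5+155,.053)]:
  print(n,back(c,u,v,z))
for n,pt in [('trayTL',(25,68)),('BL',(30,520)),('TR',(712,50)),('BR',(720,505))]:
  (u,v),=crop([pt],5,170,155);print(n,back(c,u,v,.03))
for n,u,v,z in [('rackTL',222,273,.1),('rackBR',348,310,.1),('printer',143,250,.15),('monitor',270,135,.05)]: print(n,back(c,u,v,z))
o=get_obs();print(o['eef_pos'],o['t'])
E
```

```text
block (np.float64(0.5470172378964883), np.float64(0.0941804886970245), np.float64(-6.417981044193285), [[-0.7, -0.1], [-0.5, 0.2], [0.5, -0.1], [0.7, -0.0]])
jig (np.float64(0.4675186067329954), np.float64(-0.39204806775315754), np.float64(-12.952088999169431), [[-1.1, 0.1], [-0.5, 1.6], [-0.9, 1.0], [-0.5, -0.3], [1.3, -0.4], [1.8, -1.8], [0.3, -0.8], [-0.6, 0.6], [-1.0, 0.2], [0.9, -0.5], [0.3, 0.3]])
corner [ 0.53487951 -0.36239156] target [ 0.49921094 -0.37471036]
low [0.54698219 0.00749694 0.033     ]
round [ 0.5395279  -0.08300338  0.075     ]
carton [0.64212649 0.09511505 0.035     ]
cupa [0.64341673 0.01061215 0.053     ]
trayTL [0.68703405 0.14865723 0.03      ]
BL [0.49887684 0.1499525  0.03      ]
TR [ 0.68567713 -0.13770638  0.03      ]
BR [ 0.49731083 -0.13594485  0.03      ]
rackTL [0.46856128 0.03973319 0.1       ]
rackBR [ 0.3913917  -0.20114972  0.1       ]
printer [0.51619343 0.17483478 0.15      ]
monitor [ 0.74554549 -0.05421243  0.05      ]
[0.28061565 0.55804499 0.23063484] 0.15
```

```bash
cat >> h.py <<'E'
def tri(pt,ps):
    A=[];b=[]
    for n,(u,v) in (('top',pt),('scene',ps)):
        c=viewer.calibration(n);T=np.array(c['pose']);d=T[:3,:3]@np.linalg.inv(c['K'])@np.array([u,v,1.]);d/=np.linalg.norm(d)
        M=np.eye(3)-np.outer(d,d);A.append(M);b.append(M@T[:3,3])
    return np.linalg.lstsq(np.vstack(A),np.hstack(b),rcond=None)[0]
def go(p,yaw=None):
    """shift in mm in tool axes to world p; twist so that tool z has heading yaw deg"""
    o=get_obs();R=np.array(o['orientation']);s=1e3*R.T@(np.array(p)-o['eef_pos'])
    h=np.degrees(np.arctan2(R[1,2],R[0,2]))
    print('t',round(o['t'],2),'pos',np.round(o['eef_pos'],4),'head',round(h,2),'F',np.round(o['contact_force'],1),'gap',round(o['finger_gap'],4))
    print('shift',np.round(s,1),'twist',None if yaw is None else round(h-yaw,2), 'tilt y',np.round(R[:,1],4))
E
python3 - <<'E'
from h import *
print('redtube',tri((239,297),(204.6,204)))
print('panel',tri((124,190),(205,118)))
print('tall blk corner',tri((170+191/5,155+321/5),(170+248/3.5,150+97/3.5)))
go([.40,.25,.33],83.6)
E
```

```text
redtube [0.42324214 0.00233077 0.13794761]
panel [0.62711386 0.21922976 0.1324034 ]
tall blk corner [0.57401534 0.07199897 0.07318163]
t 0.15 pos [0.2806 0.558  0.2306] head 63.31 F [-0.5  0.  -0.5] gap 0.085
shift [ 245.   -99.1 -221.7] twist -20.29 tilt y [-6.0e-04 -1.2e-03 -1.0e+00]
```

Call:
jog_arm --rows '[{"y":-40,"claw":0},{"y":-80,"x":20,"z":-20},{"y":-100,"x":45,"z":-42,"twist":-5},{"y":-100,"x":70,"z":-65,"twist":-10},{"y":-100,"x":95,"z":-88,"twist":-15},{"y":-100,"x":120,"z":-110,"twist":-20.3},{"y":-100,"x":145,"z":-132,"twist":-20.3},{"y":-100,"x":170,"z":-155,"twist":-20.3}]'

```text
invalid input
```

```bash
python3 - <<'E'
from h import *
go([.547,.094,.30],83.6)
E
```

```text
t 0.15 pos [0.2806 0.558  0.2306] head 63.31 F [-0.5  0.  -0.5] gap 0.085
shift [ 446.4  -69.  -295. ] twist -20.29 tilt y [-6.0e-04 -1.2e-03 -1.0e+00]
```

Call:
jog_arm --rows '[{"claw":0,"x":0,"y":-40,"z":0,"twist":0},{"claw":0,"x":20,"y":-80,"z":-20,"twist":0},{"claw":0,"x":45,"y":-100,"z":-42,"twist":-5},{"claw":0,"x":70,"y":-100,"z":-65,"twist":-10},{"claw":0,"x":95,"y":-100,"z":-88,"twist":-15},{"claw":0,"x":120,"y":-100,"z":-110,"twist":-20},{"claw":0,"x":145,"y":-100,"z":-132,"twist":-20.3},{"claw":0,"x":170,"y":-100,"z":-155,"twist":-20.3}]'

```text
t: 0.82
eef_pos: [0.3633, 0.3419, 0.3312]
orientation: [[0.994, -0.0, 0.11], [-0.11, -0.0, 0.994], [-0.0, -1.0, -0.0]]
contact_force: [0.9, 0.6, 1.4]
finger_gap: 0.0851
```

```bash
python3 - <<'E'
from h import *
go([.547,.094,.30],83.6)
E
```

```text
t 0.82 pos [0.3633 0.3419 0.3312] head 83.66 F [0.9 0.6 1.4] gap 0.0851
shift [ 210.    31.2 -226.1] twist 0.06 tilt y [-1.e-04 -1.e-04 -1.e+00]
```

Call:
jog_arm --rows '[{"claw":0,"x":25,"y":0,"z":-29,"twist":0},{"claw":0,"x":50,"y":5,"z":-57,"twist":0},{"claw":0.15,"x":77,"y":10,"z":-86,"twist":0},{"claw":0.25,"x":105,"y":15,"z":-114,"twist":0},{"claw":0.25,"x":131,"y":25,"z":-141,"twist":0},{"claw":0.25,"x":158,"y":45,"z":-170,"twist":0},{"claw":0.25,"x":184,"y":65,"z":-198,"twist":0},{"claw":0.25,"x":210,"y":90,"z":-226,"twist":0}]'

```text
t: 1.48
eef_pos: [0.5437, 0.0992, 0.2454]
orientation: [[0.994, 0.002, 0.112], [-0.112, -0.0, 0.994], [0.002, -1.0, 0.0]]
contact_force: [0.6, -0.2, 0.6]
finger_gap: 0.0642
```

```bash
python3 - <<'E'
from h import *
import cv2
go([.547,.094,.20],83.6)
c=viewer.calibration('wrist')
i=viewer.get_image('wrist')[:,:,::-1].copy();cv2.imwrite('pics/w1.png',i)
a=np.radians(-6.42);R=np.array([[np.cos(a),-np.sin(a)],[np.sin(a),np.cos(a)]])
P=[list(R@m+[.547,.0942])+[.075] for m in [(.032,.02),(.032,-.02),(-.032,-.02),(-.032,.02)]]
print(proj(c,P)); print(np.round(c['pose'],4).tolist())
E
```

```text
t 1.48 pos [0.5437 0.0992 0.2454] head 83.58 F [ 0.6 -0.2  0.6] gap 0.0642
shift [ 3.8 45.4 -4.8] twist -0.02 tilt y [ 0.0016 -0.     -1.    ]
[[329.23479392 247.68548865]
 [288.30839882 247.68663776]
 [286.65073916 182.41364021]
 [330.25582262 182.41684435]]
[[0.1117, 0.9414, 0.3184, 0.4616], [0.9937, -0.1059, -0.0353, 0.1086], [0.0005, 0.3203, -0.9473, 0.3872], [0.0, 0.0, 0.0, 1.0]]
```

View pics/w1.png

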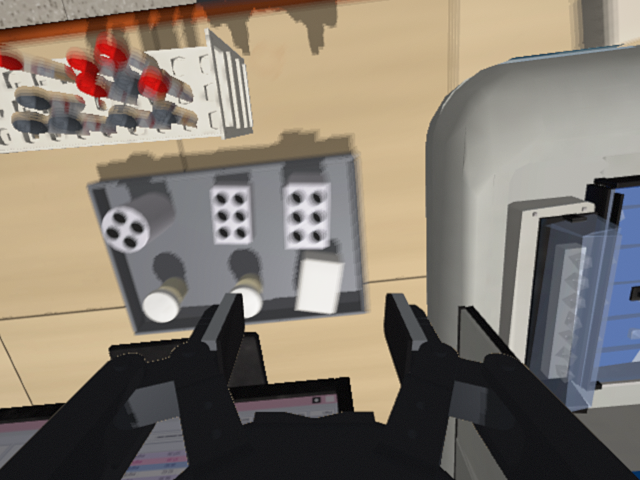

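Call:
jog_arm --rows '[{"claw":0.25,"x":0,"y":0,"z":0,"twist":0},{"claw":0.25,"x":0,"y":30,"z":0,"twist":0},{"claw":0.25,"x":0,"y":65,"z":0,"twist":0},{"claw":0.25,"x":0,"y":95,"z":0,"twist":0},{"claw":0.25,"x":0,"y":120,"z":0,"twist":0},{"claw":0.25,"x":0,"y":130,"z":0,"twist":0},{"claw":0.25,"x":0,"y":130,"z":0,"twist":0},{"claw":0.25,"x":0,"y":130,"z":0,"twist":0}]'

```text
t: 2.2
eef_pos: [0.5427, 0.1018, 0.1164]
orientation: [[0.994, 0.0, 0.11], [-0.11, 0.0, 0.994], [0.0, -1.0, 0.0]]
contact_force: [0.3, 0.8, 0.5]
finger_gap: 0.0641
```

```bash
python3 - <<'E'
from h import *
import cv2
c=viewer.calibration('wrist')
i=viewer.get_image('wrist')[:,:,::-1].copy();cv2.imwrite('pics/w2.png',i)
go([.547,.0942,.04],83.58)
a=np.radians(-6.42);R=np.array([[np.cos(a),-np.sin(a)],[np.sin(a),np.cos(a)]])
P=[list(R@m+[.547,.0942])+[.075] for m in [(.032,.02),(.032,-.02),(-.032,-.02),(-.032,.02)]]
print(proj(c,P))
E
```

```text
t 2.25 pos [0.5433 0.1018 0.1172] head 83.64 F [ 0.3 -0.4  0.5] gap 0.0637
shift [ 4.4 77.2 -7.2] twist 0.06 tilt y [ 1.9e-03  6.0e-04 -1.0e+00]
[[334.00262709 323.62712212]
 [269.54144519 323.57368337]
 [264.98226626 224.82186221]
 [336.31635785 224.90377415]]
```

View pics/w2.png

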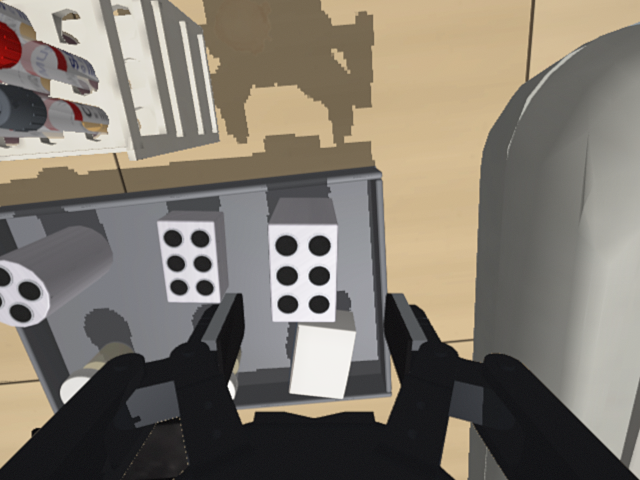

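Call:
jog_arm --rows '[{"claw":0.25,"x":2,"y":5,"z":-3,"twist":0},{"claw":0.25,"x":4,"y":15,"z":-6.5,"twist":0},{"claw":0.25,"x":4,"y":30,"z":-6.5,"twist":0},{"claw":0.25,"x":4,"y":45,"z":-6.5,"twist":0},{"claw":0.25,"x":4,"y":60,"z":-6.5,"twist":0},{"claw":0.25,"x":4,"y":72,"z":-6.5,"twist":0},{"claw":0.25,"x":4,"y":77,"z":-6.5,"twist":0},{"claw":0.25,"x":4,"y":77,"z":-6.5,"twist":0}]'

```text
t: 2.92
eef_pos: [0.5452, 0.0936, 0.0376]
orientation: [[0.994, -0.002, 0.112], [-0.112, -0.001, 0.994], [-0.002, -1.0, -0.001]]
contact_force: [-0.4, 0.1, 0.2]
finger_gap: 0.064
```

```bash
python3 - <<'E'
from h import *
import cv2
go([.547,.0945,.04],83.58)
i=viewer.get_image('wrist')[:,:,::-1].copy();cv2.imwrite('pics/w3.png',i)
E
```

```text
t 2.92 pos [0.5452 0.0936 0.0376] head 83.59 F [-0.4  0.1  0.2] gap 0.064
shift [ 1.6 -2.4  1.1] twist 0.01 tilt y [-1.6e-03 -5.0e-04 -1.0e+00]
```

View pics/w3.png

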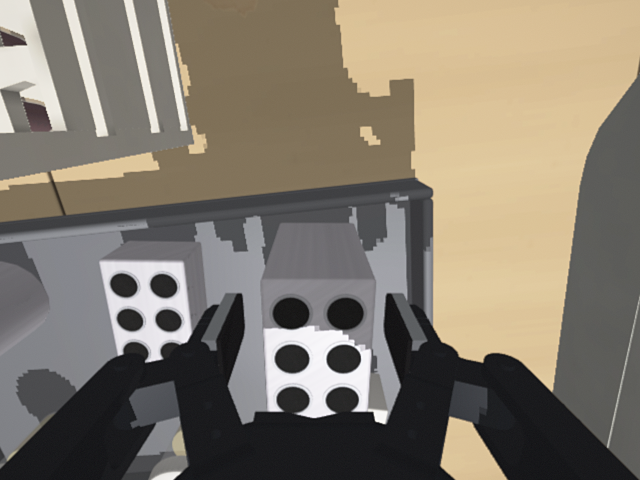

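Call:
jog_arm --rows '[{"claw":0.4,"x":1,"y":-1,"z":1,"twist":0},{"claw":0.5,"x":1,"y":-1,"z":1,"twist":0},{"claw":0.6,"x":1,"y":-1,"z":1,"twist":0},{"claw":0.8,"x":1,"y":-1,"z":1,"twist":0},{"claw":1,"x":1,"y":-1,"z":1,"twist":0},{"claw":1,"x":1,"y":-1,"z":1,"twist":0},{"claw":1,"x":1,"y":-1,"z":1,"twist":0},{"claw":1,"x":1,"y":-1,"z":1,"twist":0}]' --force 70

```text
t: 3.63
eef_pos: [0.5478, 0.0953, 0.0409]
orientation: [[0.994, 0.003, 0.111], [-0.111, 0.0, 0.994], [0.002, -1.0, 0.001]]
contact_force: [-0.7, 0.2, 6.5]
finger_gap: 0.039
```

```bash
python3 - <<'E'
from h import *
go([.547,.0945,.2],83.58)
E
```

```text
t 3.63 pos [0.5478 0.0953 0.0409] head 83.6 F [-0.7  0.2  6.5] gap 0.039
shift [  -0.3 -159.1   -0.7] twist 0.02 tilt y [ 2.5e-03  5.0e-04 -1.0e+00]
```

Gripped (gap 39 mm). Lift straight up.

Call:
jog_arm --rows '[{"claw":1,"x":0,"y":-5,"z":0,"twist":0},{"claw":1,"x":0,"y":-15,"z":0,"twist":0},{"claw":1,"x":0,"y":-30,"z":0,"twist":0},{"claw":1,"x":0,"y":-55,"z":0,"twist":0},{"claw":1,"x":0,"y":-80,"z":0,"twist":0},{"claw":1,"x":0,"y":-105,"z":0,"twist":0},{"claw":1,"x":0,"y":-130,"z":0,"twist":0},{"claw":1,"x":0,"y":-155,"z":0,"twist":0}]'

```text
t: 4.3
eef_pos: [0.546, 0.0949, 0.1964]
orientation: [[0.994, -0.001, 0.111], [-0.111, -0.0, 0.994], [-0.001, -1.0, -0.0]]
contact_force: [0.7, -0.3, -4.6]
finger_gap: 0.0389
```

```bash
python3 - <<'E'
from h import *
import cv2
go([.485,-.40,.2],77.05)
c=viewer.calibration('wrist')
cv2.imwrite('pics/w4.png',viewer.get_image('wrist')[:,:,::-1])
o=get_obs();R=np.array(o['orientation']);print(proj(c,[o['eef_pos']+R@np.array([a,-.035,b]) for a,b in [(-.032,.02),(-.032,-.02),(.032,.02),(.032,-.02)]]))
E
```

```text
t 4.3 pos [0.546  0.0949 0.1964] head 83.61 F [ 0.7 -0.3 -4.6] gap 0.0389
shift [  -5.6   -3.5 -498.6] twist 6.56 tilt y [-8.e-04 -2.e-04 -1.e+00]
[[375.36327719 286.97507831]
 [255.05627102 286.84032954]
 [366.10474066 434.77070741]
 [263.79870112 434.58002417]]
```

View pics/w4.png

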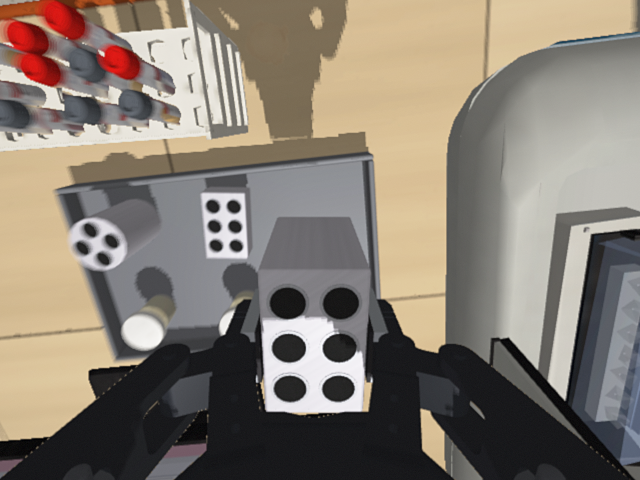

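Call:
jog_arm --rows '[{"claw":1,"x":0,"y":-10,"z":-8,"twist":0},{"claw":1,"x":0,"y":-20,"z":-28,"twist":0},{"claw":1,"x":0,"y":-25,"z":-58,"twist":0},{"claw":1,"x":0,"y":-25,"z":-88,"twist":0},{"claw":1,"x":-1,"y":-25,"z":-118,"twist":0},{"claw":1,"x":-2,"y":-25,"z":-148,"twist":0},{"claw":1,"x":-3,"y":-25,"z":-178,"twist":1},{"claw":1,"x":-4,"y":-25,"z":-208,"twist":2}]' --force 90

```text
t: 5.02
eef_pos: [0.5179, -0.1131, 0.2192]
orientation: [[0.989, -0.002, 0.147], [-0.147, 0.0, 0.989], [-0.002, -1.0, -0.0]]
contact_force: [0.8, -0.1, -4.0]
finger_gap: 0.0389
```

```bash
python3 - <<'E'
from h import *
go([.485,-.384,.22],77.05)
E
```

```text
t 5.02 pos [ 0.5179 -0.1131  0.2192] head 81.54 F [ 0.8 -0.1 -4. ] gap 0.0389
shift [   7.2   -0.8 -272.8] twist 4.49 tilt y [-2.4e-03  2.0e-04 -1.0e+00]
```

Call:
jog_arm --rows '[{"claw":1,"x":1,"y":0,"z":-35,"twist":1},{"claw":1,"x":2,"y":0,"z":-72,"twist":2},{"claw":1,"x":3,"y":0,"z":-110,"twist":3},{"claw":1,"x":4,"y":0,"z":-148,"twist":4},{"claw":1,"x":5,"y":0,"z":-186,"twist":4.5},{"claw":1,"x":6,"y":0,"z":-222,"twist":4.5},{"claw":1,"x":7,"y":0,"z":-252,"twist":4.5},{"claw":1,"x":7,"y":0,"z":-273,"twist":4.5}]'

```text
t: 5.68
eef_pos: [0.4838, -0.3862, 0.2187]
orientation: [[0.974, -0.003, 0.227], [-0.227, -0.0, 0.974], [-0.003, -1.0, -0.001]]
contact_force: [0.8, -0.1, -3.7]
finger_gap: 0.0389
```

Call:
jog_arm --rows '[{"claw":1,"x":0,"y":0,"z":0,"twist":0},{"claw":1,"x":0,"y":0,"z":0,"twist":0},{"claw":1,"x":0,"y":0,"z":0,"twist":0},{"claw":1,"x":0,"y":0,"z":0,"twist":0}]'

```text
t: 6.02
eef_pos: [0.4868, -0.3809, 0.2193]
orientation: [[0.975, -0.001, 0.222], [-0.222, 0.002, 0.975], [-0.001, -1.0, 0.001]]
contact_force: [-0.1, 0.3, -4.4]
finger_gap: 0.0388
```

```bash
python3 - <<'E'
from h import *
import cv2
go([.485,-.384,.10],77.05)
for n in('wrist','top','scene'):
    cv2.imwrite(f'pics/{n}5.png',viewer.get_image(n)[:,:,::-1])
c=viewer.calibration('wrist')
a=np.radians(-12.95);R=np.array([[np.cos(a),-np.sin(a)],[np.sin(a),np.cos(a)]])
P=[list(R@m[:2]+[.4675,-.3920])+[m[2]] for m in [(.045,.044,.024),(-.073,.044,.024),(.059,.03,.024),(.059,-.05,.024),(-.075,-.06,.008)]]
print(proj(c,P).round(1).tolist()); print(np.array(c['pose']).round(4).tolist()); 
i=cv2.imread('pics/scene5.png');cv2.imwrite('pics/s5c.png',cv2.resize(i[180:420,300:500],None,fx=2.5,fy=2.5,interpolation=2))
E
```

```text
t 6.02 pos [ 0.4868 -0.3809  0.2193] head 77.2 F [-0.1  0.3 -4.4] gap 0.0388
shift [ -0.9 119.3  -3.6] twist 0.15 tilt y [-8.0e-04  1.5e-03 -1.0e+00]
[[341.3, 232.7], [344.9, 112.2], [327.6, 245.2], [251.7, 245.1], [236.6, 110.1]]
[[0.2213, 0.9243, 0.3109, 0.4068], [0.9752, -0.21, -0.0699, -0.3628], [0.0007, 0.3187, -0.9479, 0.3617], [0.0, 0.0, 0.0, 1.0]]
```

View pics/wrist5.png

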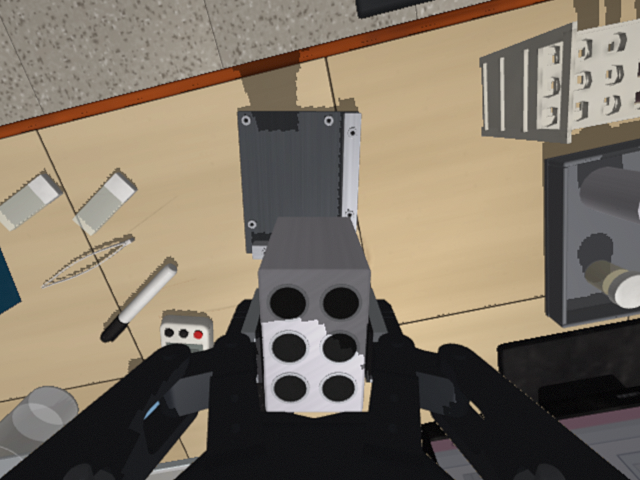

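View pics/s5c.png

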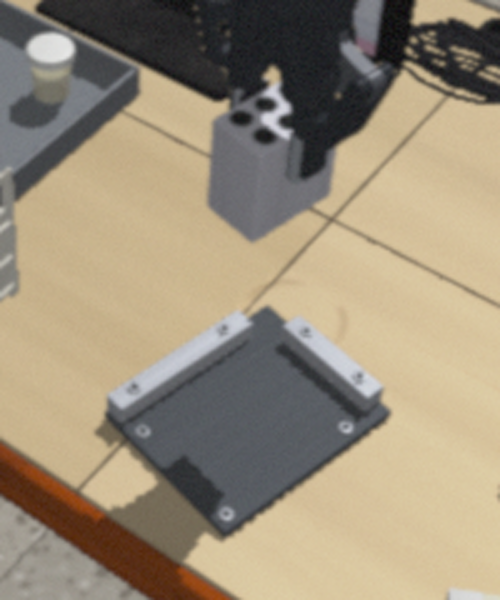

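```bash
python3 - <<'E'
from h import *
c=viewer.calibration('scene')
for z in (.17,.175,.18,.185,.19): print(z,proj(c,[.4511,-.3932,z]))
for z in (.17,.175,.18,.185,.19): print(z,proj(c,[.46,-.354,z]))
E
```

```text
0.17 [[400.64892659 283.84624981]]
0.175 [[400.87718336 281.51993981]]
0.18 [[401.10722128 279.1754769 ]]
0.185 [[401.33906128 276.81264778]]
0.19 [[401.57272464 274.43123578]]
0.17 [[382.22367172 268.53528679]]
0.175 [[382.37627669 266.21103655]]
0.18 [[382.53004163 263.86911928]]
0.185 [[382.68497983 261.50933276]]
0.19 [[382.84110476 259.13147171]]
```

Call:
jog_arm --rows '[{"claw":1,"x":0,"y":15,"z":-2,"twist":0},{"claw":1,"x":-1,"y":40,"z":-4,"twist":0},{"claw":1,"x":-1,"y":70,"z":-4,"twist":0},{"claw":1,"x":-1,"y":100,"z":-4,"twist":0},{"claw":1,"x":-1,"y":130,"z":-4,"twist":0},{"claw":1,"x":-1,"y":150,"z":-4,"twist":0.1},{"claw":1,"x":-1,"y":162,"z":-4,"twist":0.1},{"claw":1,"x":-1,"y":165,"z":-4,"twist":0.1}]'

```text
t: 6.83
eef_pos: [0.484, -0.3843, 0.0522]
orientation: [[0.975, -0.003, 0.224], [-0.224, 0.003, 0.975], [-0.004, -1.0, 0.002]]
contact_force: [0.1, 0.1, -4.1]
finger_gap: 0.0391
```

Call:
jog_arm --rows '[{"claw":1,"x":0,"y":0,"z":0,"twist":0},{"claw":1,"x":0,"y":0,"z":0,"twist":0},{"claw":1,"x":0,"y":0,"z":0,"twist":0}]'

```text
t: 7.08
eef_pos: [0.4858, -0.3864, 0.0561]
orientation: [[0.974, 0.002, 0.224], [-0.224, -0.001, 0.974], [0.002, -1.0, -0.001]]
contact_force: [0.7, 0.1, -2.6]
finger_gap: 0.0387
```

```bash
python3 - <<'E'
from h import *
import cv2
go([.4992,-.3747,.043],77.05)
for n in('wrist','scene'):
    cv2.imwrite(f'pics/{n}6.png',viewer.get_image(n)[:,:,::-1])
i=cv2.imread('pics/scene6.png');cv2.imwrite('pics/s6c.png',cv2.resize(i[240:420,320:480],None,fx=3.3,fy=3.3,interpolation=2))
E
```

```text
t 7.08 pos [ 0.4858 -0.3864  0.0561] head 77.03 F [ 0.7  0.1 -2.6] gap 0.0387
shift [10.4 13.1 14.4] twist -0.02 tilt y [ 0.0019 -0.0015 -1.    ]
```

View pics/wrist6.png

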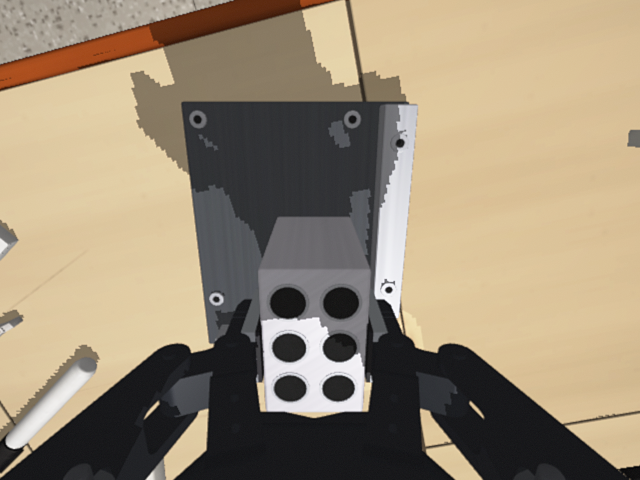

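View pics/s6c.png

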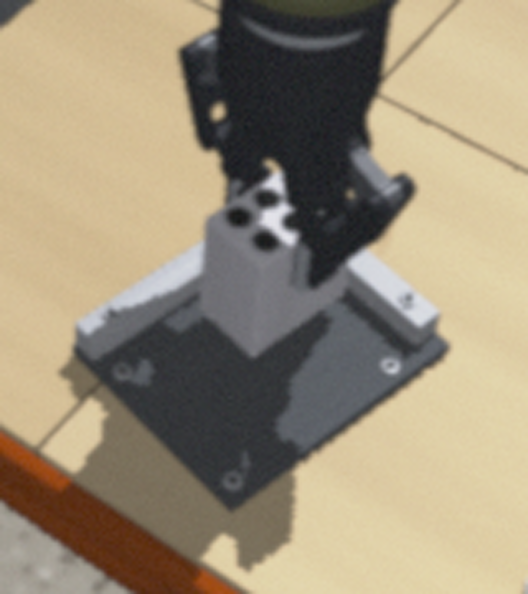

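Call:
jog_arm --rows '[{"claw":1,"x":0,"y":2,"z":0,"twist":0},{"claw":1,"x":0,"y":4,"z":0,"twist":0},{"claw":1,"x":0,"y":6,"z":0,"twist":0},{"claw":1,"x":0,"y":8,"z":0,"twist":0},{"claw":1,"x":0,"y":9,"z":0,"twist":0},{"claw":1,"x":0,"y":10,"z":0,"twist":0},{"claw":1,"x":0,"y":10,"z":0,"twist":0}]'

```text
t: 7.77
eef_pos: [0.4848, -0.3859, 0.0443]
orientation: [[0.974, -0.0, 0.225], [-0.225, 0.0, 0.974], [-0.0, -1.0, 0.0]]
contact_force: [-0.1, 0.4, -3.3]
finger_gap: 0.039
```

Call:
jog_arm --rows '[{"claw":1,"x":0,"y":0.5,"z":0,"twist":0},{"claw":1,"x":0,"y":1,"z":0,"twist":0},{"claw":1,"x":0,"y":1,"z":0,"twist":0}]'

```text
t: 8.02
eef_pos: [0.4849, -0.386, 0.0441]
orientation: [[0.974, 0.0, 0.225], [-0.225, -0.0, 0.974], [0.0, -1.0, -0.0]]
contact_force: [-1.2, 1.0, -0.9]
finger_gap: 0.039
```

Call:
jog_arm --rows '[{"claw":1,"x":0,"y":0.5,"z":0,"twist":0},{"claw":1,"x":0,"y":1,"z":0,"twist":0},{"claw":1,"x":0,"y":1,"z":0,"twist":0}]'

```text
t: 8.27
eef_pos: [0.4849, -0.386, 0.044]
orientation: [[0.974, 0.001, 0.225], [-0.225, -0.0, 0.974], [0.001, -1.0, -0.0]]
contact_force: [-3.5, 3.3, 8.7]
finger_gap: 0.0389
```

Call:
jog_arm --rows '[{"claw":1,"x":0,"y":-0.3,"z":2,"twist":0},{"claw":1,"x":0,"y":-0.3,"z":4,"twist":0},{"claw":1,"x":0,"y":-0.3,"z":6,"twist":0},{"claw":1,"x":0,"y":-0.3,"z":8,"twist":0},{"claw":1,"x":0,"y":-0.3,"z":9,"twist":0},{"claw":1,"x":0,"y":-0.3,"z":10,"twist":0},{"claw":1,"x":0,"y":-0.3,"z":10,"twist":0}]'

```text
t: 8.85
eef_pos: [0.4879, -0.3779, 0.0441]
orientation: [[0.974, 0.002, 0.225], [-0.225, -0.003, 0.974], [0.003, -1.0, -0.003]]
contact_force: [-1.5, -5.0, 6.5]
finger_gap: 0.039
```

Call:
jog_arm --rows '[{"claw":1,"x":2,"y":0,"z":0.5,"twist":0},{"claw":1,"x":4,"y":0,"z":1,"twist":0},{"claw":1,"x":6,"y":0,"z":1,"twist":0},{"claw":1,"x":7,"y":0,"z":1,"twist":0},{"claw":1,"x":8,"y":0,"z":1,"twist":0},{"claw":1,"x":8,"y":0,"z":1,"twist":0}]'

```text
t: 9.35
eef_pos: [0.4932, -0.3777, 0.044]
orientation: [[0.974, -0.003, 0.226], [-0.226, -0.0, 0.974], [-0.003, -1.0, -0.001]]
contact_force: [-9.7, 0.1, 14.3]
finger_gap: 0.0389
```

```bash
cat >> h.py <<'E'
def st():
    o=get_obs();R=np.array(o['orientation']);go([.4992,-.3747,.043],77.05)
    print('F tool xyz',np.round(R.T@o['contact_force'],1),'M tool',np.round(R.T@o['wrist_torque'],2),'raw M',np.round(o['wrist_torque'],2))
E
python3 -c "
from h import *
st()"
```

```text
t 9.35 pos [ 0.4932 -0.3777  0.044 ] head 76.94 F [-9.7  0.1 14.3] gap 0.0389
shift [5.2 1.  4.3] twist -0.11 tilt y [-2.7e-03 -4.0e-04 -1.0e+00]
F tool xyz [ -9.5 -14.2  -2.1] M tool [-0.33 -0.03  1.79] raw M [0.09 1.82 0.03]
```

Call:
jog_arm --rows '[{"claw":1,"x":0,"y":-0.8,"z":0,"twist":0},{"claw":1,"x":0,"y":-0.8,"z":0.7,"twist":0},{"claw":1,"x":0,"y":-0.8,"z":1.4,"twist":0},{"claw":1,"x":0,"y":-0.8,"z":2,"twist":0},{"claw":1,"x":0,"y":-0.8,"z":2.5,"twist":0},{"claw":1,"x":0,"y":-0.8,"z":2.5,"twist":0}]'

```text
t: 9.85
eef_pos: [0.4962, -0.375, 0.044]
orientation: [[0.974, 0.001, 0.225], [-0.225, -0.001, 0.974], [0.001, -1.0, -0.001]]
contact_force: [-2.3, -3.6, 5.9]
finger_gap: 0.0387
```

```bash
python3 -c "
from h import *
st()"
```

```text
t 9.85 pos [ 0.4962 -0.375   0.044 ] head 77.02 F [-2.3 -3.6  5.9] gap 0.0387
shift [2.8 1.  1. ] twist -0.03 tilt y [ 9.e-04 -1.e-03 -1.e+00]
F tool xyz [-1.4 -5.9 -4. ] M tool [-0.85  0.01  0.24] raw M [-0.77  0.42 -0.01]
```

Call:
jog_arm --rows '[{"claw":1,"x":0,"y":0,"z":0.4,"twist":0},{"claw":1,"x":0,"y":0,"z":0.8,"twist":0},{"claw":1,"x":0,"y":0,"z":1.2,"twist":0},{"claw":1,"x":0,"y":0,"z":1.2,"twist":0}]'

```text
t: 10.18
eef_pos: [0.4965, -0.3743, 0.044]
orientation: [[0.974, 0.001, 0.225], [-0.225, -0.002, 0.974], [0.001, -1.0, -0.001]]
contact_force: [-0.4, -6.3, 3.4]
finger_gap: 0.0389
```

```bash
python3 -c "
from h import *
st()"
```

```text
t 10.18 pos [ 0.4965 -0.3743  0.044 ] head 77.01 F [-0.4 -6.3  3.4] gap 0.0389
shift [2.7 1.  0.2] twist -0.04 tilt y [ 0.0011 -0.0016 -1.    ]
F tool xyz [ 1.  -3.3 -6.2] M tool [-1.27 -0.1  -0.03] raw M [-1.25  0.26  0.1 ]
```

Call:
jog_arm --rows '[{"claw":1,"x":0,"y":0,"z":0.4,"twist":0},{"claw":1,"x":0,"y":0,"z":0.8,"twist":0},{"claw":1,"x":0,"y":0,"z":1.2,"twist":0},{"claw":1,"x":0,"y":0,"z":1.2,"twist":0}]'

```text
t: 10.52
eef_pos: [0.4965, -0.3742, 0.0441]
orientation: [[0.974, 0.001, 0.225], [-0.225, -0.003, 0.974], [0.002, -1.0, -0.003]]
contact_force: [-1.1, -7.8, 2.5]
finger_gap: 0.0391
```

```bash
python3 -c "
from h import *
st()"
```

```text
t 10.52 pos [ 0.4965 -0.3742  0.0441] head 76.98 F [-1.1 -7.8  2.5] gap 0.0391
shift [2.7 1.1 0.1] twist -0.07 tilt y [ 0.0011 -0.003  -1.    ]
F tool xyz [ 0.7 -2.5 -7.9] M tool [-1.84 -0.14 -0.08] raw M [-1.81  0.33  0.14]
```

Call:
jog_arm --rows '[{"claw":1,"x":0.6,"y":0,"z":0,"twist":0},{"claw":1,"x":1.2,"y":0,"z":0,"twist":0},{"claw":1,"x":1.8,"y":0,"z":0,"twist":0},{"claw":1,"x":2.4,"y":0,"z":0,"twist":0},{"claw":1,"x":2.4,"y":0,"z":0,"twist":0}]'

```text
t: 10.93
eef_pos: [0.4966, -0.3743, 0.0441]
orientation: [[0.974, -0.003, 0.226], [-0.226, -0.001, 0.974], [-0.002, -1.0, -0.002]]
contact_force: [-7.7, -6.2, 9.2]
finger_gap: 0.0388
```

```bash
python3 -c "
from h import *
st()"
```

```text
t 10.93 pos [ 0.4966 -0.3743  0.0441] head 76.95 F [-7.7 -6.2  9.2] gap 0.0388
shift [2.6 1.1 0.2] twist -0.1 tilt y [-0.0027 -0.0014 -1.    ]
F tool xyz [-6.2 -9.2 -7.8] M tool [-1.5  -0.23  1.16] raw M [-1.2   1.47  0.23]
```

Call:
jog_arm --rows '[{"claw":1,"x":0.6,"y":-0.4,"z":0,"twist":0},{"claw":1,"x":1.2,"y":-0.6,"z":0,"twist":0},{"claw":1,"x":1.8,"y":-0.6,"z":0,"twist":0},{"claw":1,"x":1.8,"y":-0.6,"z":0,"twist":0}]'

```text
t: 11.27
eef_pos: [0.4968, -0.3743, 0.0442]
orientation: [[0.974, -0.006, 0.226], [-0.226, -0.0, 0.974], [-0.005, -1.0, -0.001]]
contact_force: [-10.9, -4.7, 9.2]
finger_gap: 0.0386
```

```bash
python3 - <<'E'
from h import *
import cv2
st()
for n in('wrist','scene','top'):
    cv2.imwrite(f'pics/{n}7.png',viewer.get_image(n)[:,:,::-1])
i=cv2.imread('pics/scene7.png');cv2.imwrite('pics/s7c.png',cv2.resize(i[240:420,320:480],None,fx=3.3,fy=3.3,interpolation=2))
i=cv2.imread('pics/top7.png');cv2.imwrite('pics/t7c.png',cv2.resize(i[218:318,395:485],None,fx=6,fy=6,interpolation=2))
E
```

```text
t 11.27 pos [ 0.4968 -0.3743  0.0442] head 76.93 F [-10.9  -4.7   9.2] gap 0.0386
shift [2.4 1.1 0.2] twist -0.12 tilt y [-5.6e-03 -2.0e-04 -1.0e+00]
F tool xyz [-9.6 -9.1 -7. ] M tool [-1.69 -0.23  1.92] raw M [-1.21  2.25  0.23]
```

View pics/s7c.png

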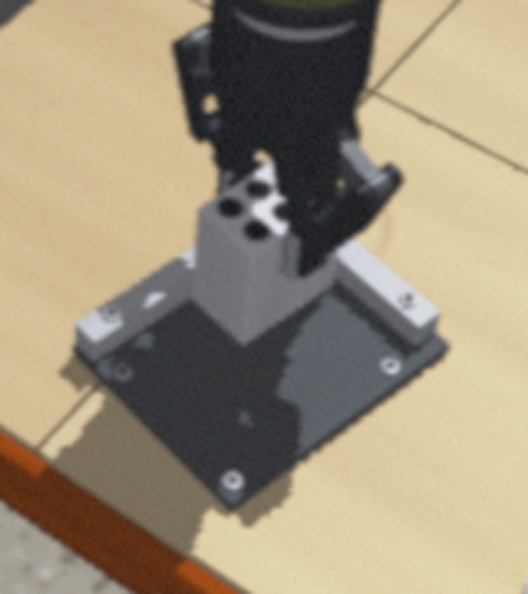

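View pics/wrist7.png

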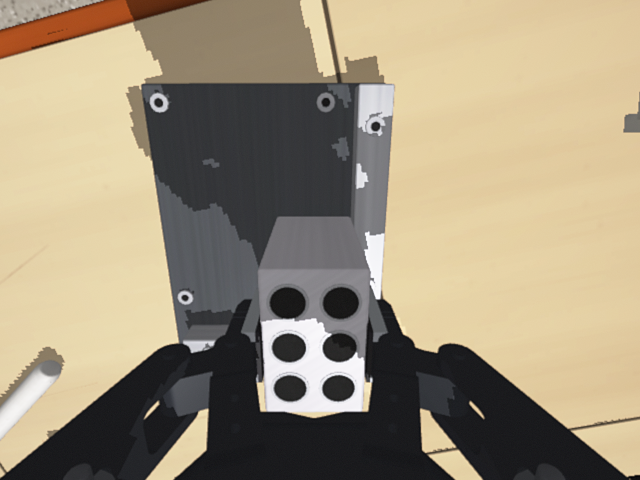

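View pics/t7c.png

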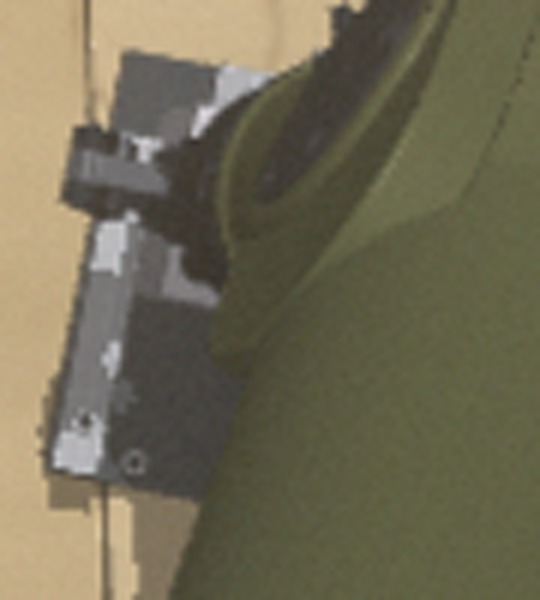

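```bash
python3 - <<'E'
from h import *
import cv2
i=cv2.imread('pics/wrist7.png');cv2.imwrite('pics/w7c.png',cv2.resize(i[70:350,130:400],None,fx=2.1,fy=2.1,interpolation=2))
cv2.imwrite('pics/w7d.png',cv2.resize(i[200:350,165:285],None,fx=4,fy=4,interpolation=2))
c=viewer.calibration('wrist')
ux=np.array([.9745,-.2241]);uy=np.array([.2241,.9745])
for n,u,v,z in [('blk',315,217,.008),('blkR',350,217,.008),('blkL',280,217,.008),('plateL',142,84,.008),('plateR',395,84,.008),('sfbase',186,325,.008),('sftop',184,341,.024),('lfbase',352,217,.008)]:
  p=back(c,u,v,z)[:2];print(n,p.round(4),'jig from corner est',np.round([(p-[.5349,-.3624])@ux,(p-[.5349,-.3624])@uy],4))
E
```

```text
blk [ 0.4648 -0.3661] jig from corner est [-0.0675 -0.0193]
blkR [ 0.4691 -0.3476] jig from corner est [-0.0674 -0.0003]
blkL [ 0.4606 -0.3845] jig from corner est [-0.0675 -0.0382]
plateL [ 0.3816 -0.4322] jig from corner est [-0.1337 -0.1024]
plateR [ 0.4091 -0.3138] jig from corner est [-0.1335  0.0192]
sfbase [ 0.513  -0.4571] jig from corner est [-0.0001 -0.0972]
sftop [ 0.5139 -0.4526] jig from corner est [-0.0002 -0.0926]
lfbase [ 0.4694 -0.3466] jig from corner est [-0.0674  0.0007]
```

View pics/w7c.png

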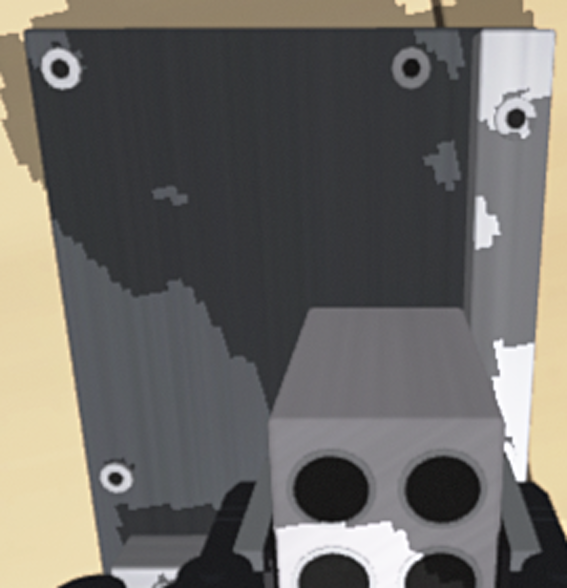

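View pics/w7d.png

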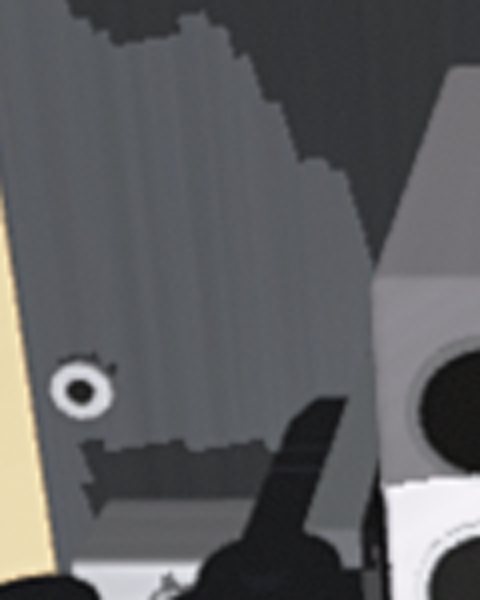

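Call:
jog_arm --rows '[{"claw":1,"x":0,"y":-0.5,"z":-0.4,"twist":0},{"claw":1,"x":0.3,"y":-1,"z":-0.8,"twist":0},{"claw":1,"x":0.6,"y":-1,"z":-0.8,"twist":0},{"claw":1,"x":1,"y":-1,"z":-0.8,"twist":0},{"claw":1,"x":1,"y":-1,"z":-0.8,"twist":0}]'

```text
t: 11.83
eef_pos: [0.498, -0.3746, 0.0443]
orientation: [[0.974, -0.006, 0.226], [-0.226, 0.001, 0.974], [-0.006, -1.0, -0.0]]
contact_force: [-7.2, -4.8, 1.4]
finger_gap: 0.0392
```

```bash
python3 -c "
from h import *
st()"
```

```text
t 11.83 pos [ 0.498  -0.3746  0.0443] head 76.96 F [-7.2 -4.8  1.4] gap 0.0392
shift [1.2 1.2 0.2] twist -0.09 tilt y [-5.5e-03  8.0e-04 -1.0e+00]
F tool xyz [-5.9 -1.3 -6.3] M tool [-1.55 -0.26  1.39] raw M [-1.2   1.7   0.27]
```

It slid 1.2 mm. Keep going in x.

Call:
jog_arm --rows '[{"claw":1,"x":0.5,"y":0,"z":0,"twist":0},{"claw":1,"x":1,"y":0,"z":0,"twist":0},{"claw":1,"x":1.5,"y":0,"z":0,"twist":0},{"claw":1,"x":1.5,"y":0,"z":0,"twist":0}]'

```text
t: 12.17
eef_pos: [0.4996, -0.375, 0.0443]
orientation: [[0.974, -0.005, 0.225], [-0.225, 0.001, 0.974], [-0.005, -1.0, -0.001]]
contact_force: [-6.7, -5.7, 1.2]
finger_gap: 0.0392
```

```bash
python3 -c "
from h import *
st()"
```

```text
t 12.17 pos [ 0.4996 -0.375   0.0443] head 76.97 F [-6.7 -5.7  1.2] gap 0.0392
shift [-0.5  1.3  0.2] twist -0.08 tilt y [-5.3e-03  7.0e-04 -1.0e+00]
F tool xyz [-5.2 -1.1 -7.1] M tool [-1.61 -0.26  1.34] raw M [-1.26  1.67  0.26]
```

Call:
jog_arm --rows '[{"claw":1,"x":0.5,"y":0,"z":0,"twist":0},{"claw":1,"x":1,"y":0,"z":0,"twist":0},{"claw":1,"x":1.5,"y":0,"z":0,"twist":0},{"claw":1,"x":1.5,"y":0,"z":0,"twist":0}]'

```text
t: 12.5
eef_pos: [0.5005, -0.3752, 0.0442]
orientation: [[0.974, -0.006, 0.226], [-0.226, 0.001, 0.974], [-0.006, -1.0, -0.0]]
contact_force: [-9.0, -4.7, 2.2]
finger_gap: 0.0391
```

```bash
python3 -c "
from h import *
st()"
```

```text
t 12.5 pos [ 0.5005 -0.3752  0.0442] head 76.96 F [-9.  -4.7  2.2] gap 0.0391
shift [-1.4  1.3  0.2] twist -0.09 tilt y [-0.0063  0.0011 -1.    ]
F tool xyz [-7.7 -2.1 -6.6] M tool [-1.48 -0.28  1.6 ] raw M [-1.08  1.89  0.29]
```

Call:
jog_arm --rows '[{"claw":1,"x":0.5,"y":0,"z":0,"twist":0},{"claw":1,"x":1,"y":0,"z":0,"twist":0},{"claw":1,"x":1.5,"y":0,"z":0,"twist":0},{"claw":1,"x":1.5,"y":0,"z":0,"twist":0}]'

```text
t: 12.83
eef_pos: [0.5006, -0.3753, 0.0443]
orientation: [[0.974, -0.009, 0.226], [-0.226, 0.002, 0.974], [-0.009, -1.0, -0.0]]
contact_force: [-12.7, -2.9, 7.0]
finger_gap: 0.0388
```

```bash
python3 -c "
from h import *
st()"
```

```text
t 12.83 pos [ 0.5006 -0.3753  0.0443] head 76.94 F [-12.7  -2.9   7. ] gap 0.0388
shift [-1.5  1.3  0.2] twist -0.11 tilt y [-0.0086  0.002  -1.    ]
F tool xyz [-11.8  -6.9  -5.7] M tool [-1.39 -0.3   2.41] raw M [-0.81  2.66  0.31]
```

Call:
jog_arm --rows '[{"claw":1,"x":0,"y":-0.3,"z":0.7,"twist":0},{"claw":1,"x":0.5,"y":-0.5,"z":1.4,"twist":0},{"claw":1,"x":1,"y":-0.5,"z":2.1,"twist":0},{"claw":1,"x":1.5,"y":-0.5,"z":2.8,"twist":0},{"claw":1,"x":1.5,"y":-0.5,"z":3.5,"twist":0},{"claw":1,"x":1.5,"y":-0.5,"z":3.5,"twist":0}]'

```text
t: 13.33
eef_pos: [0.5007, -0.3751, 0.0444]
orientation: [[0.974, -0.011, 0.227], [-0.228, -0.001, 0.974], [-0.011, -1.0, -0.004]]
contact_force: [-15.9, -9.6, 2.3]
finger_gap: 0.0393
```

```bash
python3 -c "
from h import *
st()"
```

```text
t 13.33 pos [ 0.5007 -0.3751  0.0444] head 76.85 F [-15.9  -9.6   2.3] gap 0.0393
shift [-1.5  1.4  0. ] twist -0.2 tilt y [-0.0111 -0.0013 -0.9999]
F tool xyz [-13.3  -2.1 -13. ] M tool [-3.07 -0.58  2.74] raw M [-2.36  3.37  0.6 ]
```

Call:
jog_arm --rows '[{"claw":1,"x":0.6,"y":0,"z":0.6,"twist":0},{"claw":1,"x":1.2,"y":0,"z":1.2,"twist":0},{"claw":1,"x":2,"y":0,"z":2,"twist":0},{"claw":1,"x":2,"y":0,"z":2,"twist":0},{"claw":1,"x":2,"y":0,"z":2,"twist":0},{"claw":1,"x":2,"y":0,"z":2,"twist":0},{"claw":1,"x":2,"y":0,"z":2,"twist":0},{"claw":1,"x":2,"y":0,"z":2,"twist":0}]'

```text
t: 14.0
eef_pos: [0.5008, -0.375, 0.0444]
orientation: [[0.973, -0.014, 0.229], [-0.229, -0.002, 0.973], [-0.013, -1.0, -0.005]]
contact_force: [-20.2, -12.4, 6.1]
finger_gap: 0.0389
```

```bash
python3 - <<'E'
from h import *
import cv2
st()
for n in('wrist','scene','top'):
    cv2.imwrite(f'pics/{n}8.png',viewer.get_image(n)[:,:,::-1])
st()
i=cv2.imread('pics/wrist8.png');cv2.imwrite('pics/w8c.png',cv2.resize(i[70:350,130:400],None,fx=2.1,fy=2.1,interpolation=2))
i=cv2.imread('pics/scene8.png');cv2.imwrite('pics/s8c.png',cv2.resize(i[240:420,320:480],None,fx=3.3,fy=3.3,interpolation=2))
E
```

```text
t 14.0 pos [ 0.5008 -0.375   0.0444] head 76.78 F [-20.2 -12.4   6.1] gap 0.0389
shift [-1.6  1.5 -0. ] twist -0.27 tilt y [-0.0141 -0.0023 -0.9999]
F tool xyz [-16.9  -5.8 -16.8] M tool [-3.82 -0.78  3.66] raw M [-2.87  4.44  0.81]
t 14.15 pos [ 0.5009 -0.375   0.0444] head 76.78 F [-21.6 -11.    5.5] gap 0.0389
shift [-1.7  1.5 -0.1] twist -0.27 tilt y [-0.0141 -0.0024 -0.9999]
F tool xyz [-18.6  -5.2 -15.7] M tool [-3.81 -0.78  3.66] raw M [-2.86  4.44  0.81]
```

View pics/w8c.png

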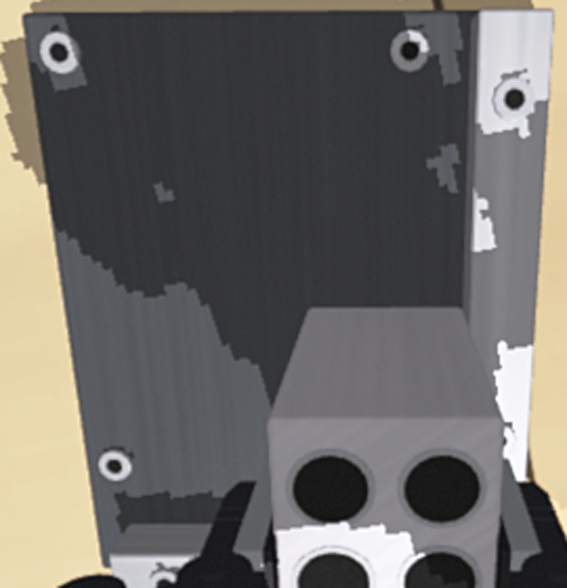

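View pics/s8c.png

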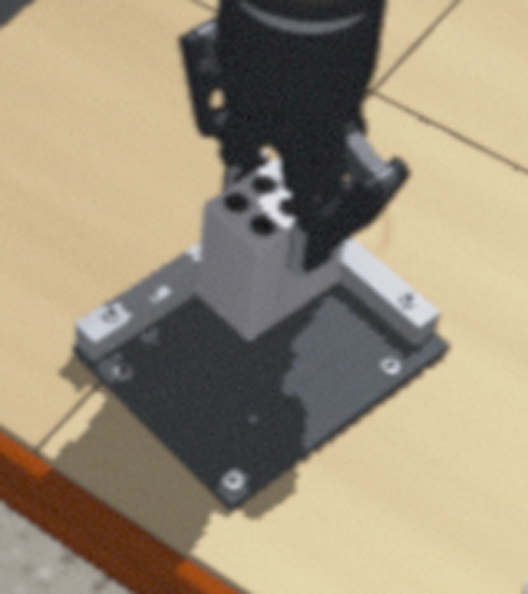

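View pics/top8.png

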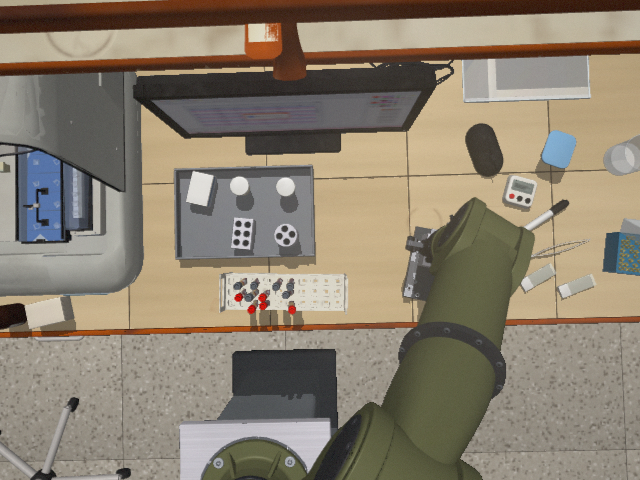

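```bash
python3 - <<'E'
from h import *
c=viewer.calibration('wrist')
ux=np.array([.9745,-.2241]);uy=np.array([.2241,.9745])
for n,u,v in [('blkR',130+461/2.1,216.7),('blkL',130+309/2.1,216.7),('plate',200,70+13/2.1),('plateR',130+472/2.1,75.5),('sfbase',190,319),('lfbase',130+464/2.1,210)]:
  p=back(c,u,v,.008)[:2];print(n,np.round([(p-[.5349,-.3624])@ux,(p-[.5349,-.3624])@uy],4))
st()
E
```

```text
blkR [-0.0637 -0.0004]
blkL [-0.0638 -0.0396]
plate [-0.1337 -0.0741]
plateR [-0.1336  0.0002]
sfbase [-0.0005 -0.0944]
lfbase [-0.0674  0.0003]
t 14.15 pos [ 0.5009 -0.375   0.0444] head 76.78 F [-21.6 -11.    5.5] gap 0.0389
shift [-1.7  1.5 -0.1] twist -0.27 tilt y [-0.0141 -0.0024 -0.9999]
F tool xyz [-18.6  -5.2 -15.7] M tool [-3.81 -0.78  3.66] raw M [-2.86  4.44  0.81]
```

Call:
jog_arm --rows '[{"claw":1,"x":0,"y":0,"z":0,"twist":0},{"claw":1,"x":0,"y":0,"z":0,"twist":0},{"claw":1,"x":0,"y":0,"z":0,"twist":0},{"claw":1,"x":0,"y":0,"z":0,"twist":0},{"claw":1,"x":0,"y":0,"z":0,"twist":0},{"claw":1,"x":0,"y":0,"z":0,"twist":0}]'

```text
t: 14.65
eef_pos: [0.5008, -0.375, 0.0444]
orientation: [[0.973, -0.014, 0.229], [-0.229, -0.002, 0.973], [-0.013, -1.0, -0.006]]
contact_force: [-21.2, -12.3, 5.4]
finger_gap: 0.0391
```

```bash
python3 - <<'E'
from h import *
from plant import job
st()
print(job.finish_job())
E
```

```text
t 14.65 pos [ 0.5008 -0.375   0.0444] head 76.78 F [-21.2 -12.3   5.4] gap 0.0391
shift [-1.6  1.5 -0. ] twist -0.27 tilt y [-0.0141 -0.0024 -0.9999]
F tool xyz [-17.9  -5.1 -16.9] M tool [-3.76 -0.77  3.64] raw M [-2.81  4.4   0.8 ]
the job is handed in; nothing more can be done
None
```

I lifted the tall block out of the tray and stood it on the jig plate. I then slid it against the long fence and the short fence in turn, and handed in at 14.65 s with it still gripped and pressed against both. The hand-in gave no verdict.

- **Position:** the last wrist picture put the block's near edge 63.8 mm from the short fence plane, against 64 mm when flush. Its side was about 0.4 mm from the long fence plane, with image measurements good to about 2 mm.
- **Forces:** the wrist read about 18 N towards the short fence and 17 N towards the long one, steady over the last half second. Friction is included, so each fence carries somewhat less.
- **Grip and angle:** the grip was set to 90 N with a finger opening of 39 mm. The gripper was tilted about 0.8° and turned 0.3° from the jig axes. I did not measure the block's own tilt separately.
- **Other parts:** the last top picture shows the other five parts where they started.
- **Friction stop:** on the first push towards the short fence the block stuck by friction about 3.5 mm short. The picture showed the gap, so I eased the downward force and pushed on until the resistance rose at the fence.

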